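# Find the true casting mould with a feeler blade

### The arm

A 6-joint arm with a two-finger parallel gripper is mounted at the origin on a cart in front of the work surface, level with it; the furniture and walls round the work are solid. World frame = base frame: x ahead of the robot, y to its left, z up, the work surface at z = 0. Lengths are in mm, angles in rad, forces in N, time in s.
With the tool pointing down it reaches from about 400 to 925 mm from the base axis. Payload 12.5 kg.
Tool frame: the origin (TCP) lies on the mounting face of the last link; the fingertips stand 190 mm ahead of it and the grasp point (between the pads) lies 171 mm ahead of it (env.tcp_to_tips is the distance from the TCP to the fingertips, in mm); x points along the fingers, y is the direction in which the jaws open and shut, and the axes are right-handed (so a half turn about x gives the same grasp; the last joint's range is limited). The gripper opens to 95 mm and grips with 3 to 60 N. Pads are 20 mm wide; open, the fingers measure 119 mm over their backs; the gripper's body (75 mm by 180 mm) begins 59 mm behind the grasp point.
Start: joints at [-1.384, 0.491, 1.559, -0, 1.092, -0.106], TCP at [180.416, -598.394, 404.761] pointing down, gripper open.
Joint ranges: [-3.1, 3.1], [-0.84, 2.19], [0.05, 2.79], [-1.13, 4.28], [0.06, 2.93], [-2.69, 2.69]. Speed limits (rad/s): [2.22, 2.22, 2.79, 3.14, 3.14, 3.14].

### API

Orientations are given as [roll, pitch, yaw] about the fixed x, y, z axes, in that order (R = Rz(yaw) Ry(pitch) Rx(roll)).
In Python, from cell import monitor, cams, job, env gives the robot as it stands. The module is installed in compiled form; this text tells all that it offers.
- The arm moves only by the tool apply_moves, never from a script. Its argument "series" is a list of rows, each a list of 3 entries, a list of its own where there are three numbers: the closure, from -1 (fully open) to 1 (shut), so that 0 is half open, then the shift along the tool's x, y, z in cm, then the turn about the tool's x in rad. A call has 1 to 20 rows; each row is the pose to reach, as a shift and turn from the pose commanded when the call began, along the tool's axes at that moment; what a row does not reach only later rows make up. A row lasts 1/8 s, in which the tool goes at most 62.5 mm and 10.7 degrees, less where a joint would pass 70% of its speed; a pose out of reach is approached as far as the arm can. A call with a gripper value outside its range is refused whole. The fingers move at their own pace and stop on an object; the grip force is fixed at half the most. Time passes only in rows, so rows that repeat a pose let the fingers close. It gives the time, the measured TCP pose, the force and the opening at its end, in the units of the state.
- monitor.state(): the state, without advancing time (a new reading comes with each control period).
- cams.read_camera(name): name is "scene" or "top" or "wrist"; returns a dict with "image" (384x512x3 uint8, red, green, blue), "fx", "fy", "cx", "cy" (pixels), "position" and "orientation" of the camera in the world. Camera axes: x right, y down, z forward; pixel columns grow to the right and rows downward; lengths in mm; the calibration is good to about 2 mm. A picture is of the moment at which its call begins. There is no depth.
- job.job_done(): hands the job in, once; it reports no verdict.
The state is a dict: "t": time; "joints": joint angles; "qvel": joint speeds; "tau": joint torques, N m; "eef_pos": TCP position; "tcp_rot": TCP orientation; "ft_force": force on the tool from outside, world axes, zero at the start; "moment": the same for the moment, N m; "opening": opening from 0.0 (shut) to 1.0 (fully open).
Only numpy, scipy, OpenCV 4.12 (cv2) and the standard library are available. Lean on these libraries where they do the work, as an engineer would, in place of code of your own. Each camera call takes 0.05 s, during which the arm holds its last target. There are 200 camera calls.

### The job

Three casting moulds stand side by side on a rail; two of them close up part-way down their gap, which does not show from outside. Take the feeler from its holder, slide its blade down the gaps to find by feel the mould that lets it in all the way, without ever forcing the blade, and leave the feeler standing there fully home, its shoulder on the mould's top. Leave the other things on the bench where they are.

Things in the scene. Friction and masses are not known exactly. Their poses are not given: they have to be found in the camera images.
- feeler_grip (a point): Centre of the upright feeler's black handle, 24 (x) x 12 (y) x 42 (z) mm; grip it across the 12 mm. x is along the blade's width, y across its thickness, z up. Under the handle is a shoulder 36 x 18 x 6 mm, its underside 27 mm below this point. About 80 g in all.
- feeler_tip (a point): Middle of the lower edge of the feeler's steel blade, 77 mm below the handle's centre. The blade is 24 mm wide (x), 4 mm thick (y), 50 mm long below the shoulder; its lower edge is half-round. Axes as the handle's.
- feeler_blade: The feeler's blade as a rigid part of the feeler (origin at the middle of its lower edge, axes as the handle's). It withstands 30 N of contact force.
- holder_mouth (a point): Centre of the slot in the top of the fixed white holder block, 60 x 50 x 60 mm, in which the feeler stands at first, its shoulder on the top. The slot is 29 x 9 mm and 54 mm deep, the feeler is drawn straight up. Axes: x along the slot, y across it, z up.
- rail: Fixed grey rail, 120 x 190 x 12 mm, origin under its centre, with three fixed aluminium moulds in a row along its y. Each mould is two upright 12 mm plates, 80 mm long (x), with a 6 mm gap between (64 mm long inside, dark lining, lips rounded by 2 mm). One gap, any of the three, is open 56 mm deep; the other two close to 1.4 mm at a hard step 15 to 35 mm down, where the blade jams.
- mouth_left (a point): Nominal mouth of the left mould's gap (at +y), at the height of the moulds' tops, 72 mm above the bench. x is along the gap, y across it, z up. The real gap lies up to 6 mm to either side (y) of this point and must be searched for by touch or sight.
- mouth_middle (a point): Nominal mouth of the middle mould's gap (56 mm from the others), at the height of the moulds' tops, 72 mm above the bench. x is along the gap, y across it, z up. The real gap lies up to 6 mm to either side (y) of this point and must be searched for by touch or sight.
- mouth_right (a point): Nominal mouth of the right mould's gap (at -y), at the height of the moulds' tops, 72 mm above the bench. x is along the gap, y across it, z up. The real gap lies up to 6 mm to either side (y) of this point and must be searched for by touch or sight.
- canister: Bystander: small white screw-cap jar, 31 mm wide, 40 mm high, loose. Origin under its centre.
- tape_roll: Bystander: roll of paper tape lying flat, 62 mm across, 19 mm high, loose. Origin under its centre.
- timer: Bystander: white digital timer lying on its back, 56 x 64 x 19 mm, loose. Origin under its centre.
- dropper_bottle: Bystander: amber dropper bottle, 32 mm wide, 97 mm high, loose. Origin under its centre.

How it is judged (in metres and radians):
On the way, in this order (a step that is already met when the one before it is completed fails the run):
1. the blade is drawn clear of the holder (z of feeler_tip in the frame of holder_mouth above 0.003 m), for 0.1 s.
2. the blade has entered one of the gaps, at least 10 mm deep (((z of feeler_tip in the frame of mouth_left below -0.01 m and y of feeler_tip in the frame of mouth_left between -0.0095 and 0.0095 m and x of feeler_tip in the frame of mouth_left between -0.032 and 0.032 m) or (z of feeler_tip in the frame of mouth_middle below -0.01 m and y of feeler_tip in the frame of mouth_middle between -0.0095 and 0.0095 m and x of feeler_tip in the frame of mouth_middle between -0.032 and 0.032 m) or (z of feeler_tip in the frame of mouth_right below -0.01 m and y of feeler_tip in the frame of mouth_right between -0.0095 and 0.0095 m and x of feeler_tip in the frame of mouth_right between -0.032 and 0.032 m))), for 0.1 s.
At the end, for the whole second after the job is handed in: The feeler stands at rest and released in the mould that lets it in all the way: its blade's lower edge at least 46 mm below the mould's top, within 9.5 mm across and 32 mm along of that gap's nominal mouth, upright within 0.12 rad (((z of feeler_tip in the frame of mouth_left below -0.046 m and y of feeler_tip in the frame of mouth_left between -0.0095 and 0.0095 m and x of feeler_tip in the frame of mouth_left between -0.032 and 0.032 m) or (z of feeler_tip in the frame of mouth_middle below -0.046 m and y of feeler_tip in the frame of mouth_middle between -0.0095 and 0.0095 m and x of feeler_tip in the frame of mouth_middle between -0.032 and 0.032 m) or (z of feeler_tip in the frame of mouth_right below -0.046 m and y of feeler_tip in the frame of mouth_right between -0.0095 and 0.0095 m and x of feeler_tip in the frame of mouth_right between -0.032 and 0.032 m)) and angle between feeler_grip's own z axis and vertical below 0.12 rad and linear speed of feeler_blade below 0.02 m/s); the robot touches nothing.
It fails at once if the blade is forced: a contact force on it above 30 N (contact force between feeler_blade and anything else above 30 N).
It fails at once if the canister is moved more than 15 mm (distance of canister from where it was at the start of the episode above 0.015 m).
It fails at once if the tape_roll is moved more than 15 mm (distance of tape_roll from where it was at the start of the episode above 0.015 m).
It fails at once if the timer is moved more than 15 mm (distance of timer from where it was at the start of the episode above 0.015 m).
It fails at once if the dropper_bottle is moved more than 15 mm (distance of dropper_bottle from where it was at the start of the episode above 0.015 m).
It also fails if it takes over 72 s, if anything falls off the work surface, if the arm or the gripper's body presses on something with over 40 N, if the wrist force passes 120 N, or if a joint passes its speed limit or range.

## Working session

There is one attempt and no reset: what is moved stays moved. The work goes in short steps, Python scripts to look and compute and a tool call to move; the robot and the scene stay as the last step left them, time stands still between calls to the robot, and variables do not carry over. Pictures are saved under pics/ and viewed, about 8 in all and at most 12, crops included, and the job is handed in when it is done.

Besides the shell and the picture viewer there is one more tool, called after "Call:" in YAML: its name, and indented under it one key for each argument. apply_moves: Moves the arm, as the interface text tells. Its arguments: {"type":"object","properties":{"series":{"type":"array"}},"required":["series"]}

```bash
mkdir -p pics
python3 - <<'E'
from cell import monitor,cams
import cv2,json
s=monitor.state();print(s)
for n in("top","scene"):
    c=cams.read_camera(n);cv2.imwrite(f"pics/{n}0.png",c["image"][:,:,::-1]);print(n,{k:c[k] for k in c if k!="image"})
E
```

```text
{'t': 0.0, 'joints': array([-1.38358604e+00,  4.91572706e-01,  1.55946362e+00, -6.07385727e-06,
        1.09165834e+00, -1.05627055e-01]), 'qvel': array([-1.43337247e-05,  3.60267690e-04, -1.59657191e-04, -1.07027604e-03,
        1.97336287e-05,  8.19206489e-04]), 'tau': array([ 8.45396953e-04, -6.12632418e+01, -2.58187348e+01,  6.91846898e-02,
        4.80523438e-02, -9.56050872e-05]), 'eef_pos': array([ 180.41798701, -598.36042511,  404.14857425]), 'tcp_rot': array([-1.67153526,  1.5696943 ,  1.76289753]), 'ft_force': array([ 0.11731534, -0.84821598,  0.06999601]), 'moment': array([ 2.97413567e-05, -3.18843914e-02, -1.91620258e-02]), 'opening': 0.9982781749681371}
top {'fx': 346.42770855908833, 'fy': 346.42770855908833, 'cx': 252.72011517580935, 'cy': 187.91661068286007, 'position': array([ 391.52231376,  -24.81725295, 1223.15521957]), 'orientation': array([-3.05656302, -0.0102791 , -1.59895903])}
scene {'fx': 409.1917719992775, 'fy': 409.1917719992775, 'cx': 251.223820128317, 'cy': 190.6161442167255, 'position': array([-349.30330107, 1022.43993729,  759.39191449]), 'orientation': array([-2.03138785, -0.00830211, -2.45817368])}
```

View pics/top0.png

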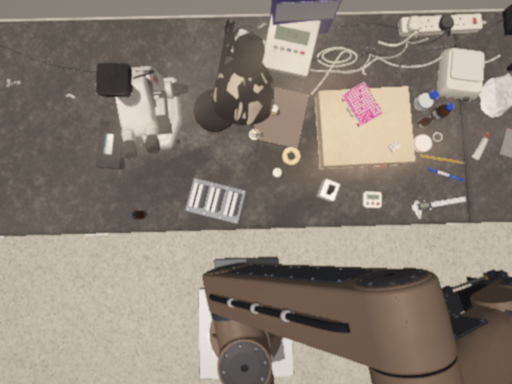

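View pics/scene0.png

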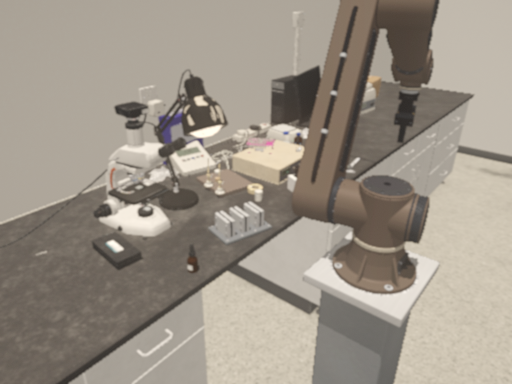

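The top view shows the rail at about (215,200), the holder at (329,189), the timer at (372,200), the jar at (277,172), the tape at (291,156) and the dropper at (139,214). Next I work out coarse positions.

```bash
cat > h.py <<'E'
import numpy as np,cv2
from scipy.spatial.transform import Rotation as Ro
from cell import monitor,cams
R=lambda o:Ro.from_euler('xyz',o).as_matrix()
def ray(c,u,v,z):
    d=R(c["orientation"])@np.array([(u-c["cx"])/c["fx"],(v-c["cy"])/c["fy"],1]);p=c["position"]
    return p+d*(z-p[2])/d[2]
def proj(c,X):
    q=R(c["orientation"]).T@(np.asarray(X,float)-c["position"]);return c["fx"]*q[0]/q[2]+c["cx"],c["fy"]*q[1]/q[2]+c["cy"]
def snap(n,f):
    c=cams.read_camera(n);cv2.imwrite(f"pics/{f}.png",c["image"][:,:,::-1]);return c
E
python3 - <<'E'
from h import *
np.set_printoptions(precision=1,suppress=True)
c=snap("top","top1")
for n,u,v,z in[("rail",215,200,12),("holder",329,189,60),("timer",372,200,19),("jar",277,172,40),("tape",291,156,19),("drop",139,214,50)]: print(n,ray(c,u,v,z))
s=monitor.state();print(R(s["tcp_rot"]))
w=snap("wrist","w0");print(w["position"],R(w["orientation"]),s["eef_pos"],w["fx"],w["cx"],w["cy"])
i=c["image"][140:230,170:390][:,:,::-1];cv2.imwrite("pics/crop.png",cv2.resize(i,None,fx=3.6,fy=3.6,interpolation=cv2.INTER_CUBIC))
E
```

```text
rail [455.6  92.8  12. ]
holder [ 479.6 -296.9   60. ]
timer [ 440.1 -455.1   19. ]
jar [ 544.7 -125.    40. ]
tape [ 602.8 -178.    19. ]
drop [413.5 345.4  50. ]
[[-0.   0.3 -1. ]
 [ 0.  -1.  -0.3]
 [-1.  -0.  -0. ]]
[ 245.  -579.   382.7] [[ 0.3 -0.9 -0.2]
 [-1.  -0.3 -0.1]
 [ 0.   0.2 -1. ]] [ 180.4 -598.4  404.3] 285.53886583328716 257.1724502010036 193.75242441440122
```

View pics/crop.png

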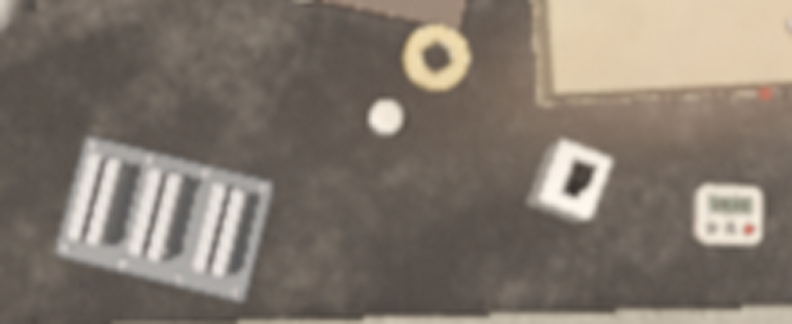

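```bash
cat >> h.py <<'E'
def plan(gx,gy,yaw,gz=None):
    """shift (cm, tool axes) and turn for grasp point to gx,gy,(gz) with jaw axis along y of frame yaw"""
    s=monitor.state();T=R(s["tcp_rot"]);g=s["eef_pos"]+171*T[:,0]
    d=np.array([gx,gy,g[2] if gz is None else gz])-g
    a=np.arctan2(T[1,1],T[0,1]);t=[(-(yaw+np.pi/2+k*np.pi-a)+np.pi)%(2*np.pi)-np.pi for k in(0,1)]
    print("grasp",g.round(1),"shift cm",(T.T@d/10).round(2),"turn",np.round(t,3),"j6",s["joints"][5].round(2),"tilt",T[2].round(4),"f",s["ft_force"].round(1))
E
python3 - <<'E'
from h import *
c=cams.read_camera("top")
f=lambda u,v,z:ray(c,170+u/3.6,140+v/3.6,z)
for a,b,z in[((567,140),(547,200),60),((567,140),(612,158),60),((88,138),(272,183),12),((88,138),(58,255),12)]:
    d=f(*b,z)-f(*a,z);print(np.degrees(np.arctan2(d[1],d[0])),np.linalg.norm(d))
print(f(579,178,108))
plan(470,-290,-0.3,234)
plan(470,-290,-0.3,160)
E
```

```text
159.07676542880117 59.89698341436044
-113.57591195876437 45.35120847242967
-105.34858648969265 184.79282046435085
164.88400320545978 117.1275212750639
[ 474.35609622 -291.59780225  108.        ]
grasp [ 180.4 -598.3  233.5] shift cm [ -0.04 -21.16 -36.63] turn [-2.549  0.593] j6 -0.11 tilt [-1.e+00 -4.e-04 -0.e+00] f [0.5 0.7 0.9]
grasp [ 180.4 -598.3  233.5] shift cm [  7.36 -21.16 -36.63] turn [-2.549  0.593] j6 -0.11 tilt [-1.e+00 -4.e-04 -0.e+00] f [0.5 0.7 0.9]
```

Call:
apply_moves:
  series:
    - [-1,[0,-5,-9],0.15]
    - [-1,[0,-10,-18],0.3]
    - [-1,[1,-16,-27],0.45]
    - [-1,[3.4,-21.2,-36.6],0.6]
    - [-1,[3.4,-21.2,-36.6],0.67]
    - [-1,[3.4,-21.2,-36.6],0.67]
    - [-1,[3.4,-21.2,-36.6],0.67]
    - [-1,[3.4,-21.2,-36.6],0.67]
    - [-1,[3.4,-21.2,-36.6],0.67]
    - [-1,[3.4,-21.2,-36.6],0.67]
    - [-1,[3.4,-21.2,-36.6],0.67]
    - [-1,[3.4,-21.2,-36.6],0.67]
    - [-1,[3.4,-21.2,-36.6],0.67]

```text
t: 1.88
eef_pos: [469.5, -290.0, 370.8]
tcp_rot: [2.297, 1.571, -1.222]
ft_force: [0.2, -1.1, -0.2]
opening: 0.999
```

Run:
```python
from h import *
plan(474,-292,-0.38,160)
w=snap("wrist","w1");print(proj(w,[474,-292,108]))
```

```text
grasp [ 469.5 -290.   199.8] shift cm [ 3.98  0.02 -0.49] turn [-3.139e+00  2.000e-03] j6 1.28 tilt [-1.e+00  1.e-04 -1.e-04] f [ 0.2 -1.1 -0.2]
(np.float64(256.5136537266226), np.float64(196.34688025507896))
```

View pics/w1.png

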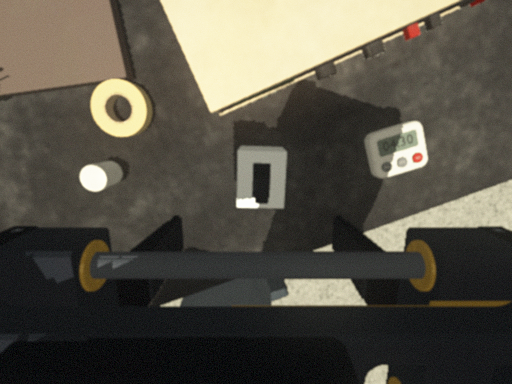

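The holder is square to the camera at about (261,178), with the dark handle at columns 253–270 and rows 163–203. I'll view a crop to find the edges of the handle's top.

Run:
```python
from h import *
w=snap("wrist","w2");i=w["image"]
cv2.imwrite("pics/c2.png",cv2.resize(i[135:220,220:305][:,:,::-1],None,fx=7,fy=7,interpolation=cv2.INTER_CUBIC))
g=cv2.cvtColor(i,cv2.COLOR_RGB2GRAY)
print(g[155:212:2,240:284:2]);print(w["position"],R(w["orientation"])[:,2])
```

```text
[[159 155 159 158 162 158 158 158 154 159 158 157 155 157 161 159 157 158
  157 156 156 154]
 [157 154 159 156 158 153 154 158 157 158 154 157 158 160 157 156 161 162
  155 157 153 152]
 [159 154 156 154 153 154 157 153 156 160 156 154 155 155 158 153 156 156
  157 155 154 155]
 [159 154 157 155 158 159 156 158 156 153 157 162 159 158 158 161 153 160
  157 156 153 158]
 [157 153 159 158 156 158 150  98  76  77  84  97  98  98 100 136 158 157
  155 154 158 158]
 [162 157 155 160 157 155 126  39  25  29  25  26  31  26  28  91 151 158
  161 157 158 154]
 [155 157 155 150 155 156 126  36  33  28  27  22  34  34  33  95 153 157
  152 158 153 156]
 [154 157 151 163 156 160 129  35  33  29  31  33  32  26  24 101 155 151
  156 155 154 157]
 [156 160 157 155 160 160 129  39  28  30  26  30  26  28  26 102 161 156
  156 157 156 156]
 [158 155 156 160 154 158 127  33  23  24  33  32  27  23  31 103 158 159
  153 160 155 154]
 [155 156 151 156 156 151 128  34  30  24  29  26  28  22  29 103 158 154
  155 154 153 158]
 [154 154 154 157 156 156 127  29  34  29  28  35  29  29  27 106 155 154
  1
[... 979 characters left out ...]
  55  31  32  27  28  24 100 156 154 156
  151 155 158 155]
 [255 255 255 254 254 254 255 253  66  32  28  23  28  28 110 152 161 154
  155 161 149 154]
 [254 254 254 254 254 254 254 255 241 195  88  88  88  88 133 155 155 150
  159 157 151 152]
 [255 255 255 255 255 255 255 255 255 251 155 154 150 156 155 158 154 153
  158 156 152 152]
 [238 239 238 236 240 249 246 245 247 181 131 136 127 142 142 145 143 140
  146 142 144 136]
 [ 73  77  80  78  85  88  88  94  88  75  75  75  71  76  81  82  74  75
   66  64  65  62]
 [ 68  71  71  67  66  72  72  70  69  69  70  69  72  71  73  68  82  76
   49  34  42  36]]
[ 532.2608054  -315.24985695  349.19498459] [-0.2262132   0.08824845 -0.97007206]
```

View pics/c2.png

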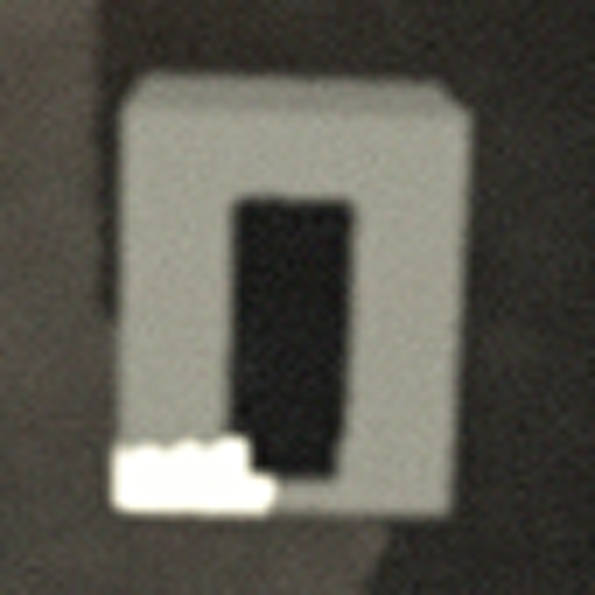

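Run:
```python
from h import *
np.set_printoptions(precision=1,suppress=True)
w=cams.read_camera("wrist")
f=lambda u,v,z:ray(w,220+u/7-.43,135+v/7-.43,z)
tl,tr,bl,br=[f(*p,60) for p in[(122,110),(470,115),(113,514),(452,516)]]
print((tl+tr+bl+br)/4,[np.linalg.norm(a) for a in(tl-tr,bl-br,tl-bl,tr-br)])
for a in(tl-tr,bl-br): print("yaw",np.arctan2(a[1],a[0])-np.pi/2)
for a in(tl-bl,tr-br): print("yaw",np.arctan2(a[1],a[0]))
s1,s2=f(236,201,66),f(355,201,66);print("shoulder front",s1,s2,np.linalg.norm(s1-s2))
h1,h2=f(253,477,108),f(336,477,108);print("handle back",h1,h2,np.linalg.norm(h1-h2))
yaw=-0.38;X=np.array([np.cos(yaw),np.sin(yaw),0]);print("centre from shoulder",(s1+s2)/2-18*X,"from handle",(h1+h2)/2+12*X)
plan(470,-290,yaw,100)
```

```text
[ 476.9 -297.8   60. ] [np.float64(50.022249327609515), np.float64(51.20901712184685), np.float64(60.630252777778054), np.float64(60.211829933399144)]
yaw -0.39190098140601926
yaw -0.3840860135477453
yaw -0.41706210473987043
yaw -0.3975504041102893
shoulder front [ 496.8 -297.3   66. ] [ 490.5 -313.1   66. ] 16.92850516604986
handle back [ 469.  -289.1  108. ] [ 465.2 -298.7  108. ] 10.406434295307012
centre from shoulder [ 476.9 -298.5   66. ] from handle [ 478.2 -298.3  108. ]
grasp [ 469.6 -289.8  199.8] shift cm [10. -0. -0.] turn [-3.1  0. ] j6 1.28 tilt [-1.  0. -0.] f [-0.4 -0.5 -0. ]
```

Run:
```python
from h import *
plan(477.3,-298.3,-0.392,91)
```

```text
grasp [ 469.6 -289.8  199.8] shift cm [10.88  0.5  -1.03] turn [-3.127  0.015] j6 1.28 tilt [-1.e+00  1.e-04 -1.e-04] f [-0.4 -0.5 -0. ]
```

Call:
apply_moves:
  series:
    - [-1,[0,0.5,-1.03],0.015]
    - [-1,[3,0.5,-1.03],0.015]
    - [-1,[6,0.5,-1.03],0.015]
    - [-1,[9,0.5,-1.03],0.015]
    - [-1,[10.9,0.5,-1.03],0.015]
    - [-1,[10.9,0.5,-1.03],0.015]
    - [-1,[10.9,0.5,-1.03],0.015]
    - [0.6,[10.9,0.5,-1.03],0.015]
    - [0.6,[10.9,0.5,-1.03],0.015]
    - [0.6,[10.9,0.5,-1.03],0.015]
    - [0.6,[10.9,0.5,-1.03],0.015]
    - [0.6,[10.9,0.5,-1.03],0.015]

```text
t: 3.52
eef_pos: [477.4, -298.2, 261.8]
tcp_rot: [2.397, 1.571, -1.137]
ft_force: [0.2, 0.5, -0.2]
opening: 0.534
```

Call:
apply_moves:
  series:
    - [1,[0,0,0],0]
    - [1,[0,0,0],0]
    - [1,[0,0,0],0]
    - [1,[0,0,0],0]
    - [1,[0,0,0],0]
    - [1,[0,0,0],0]

```text
t: 4.28
eef_pos: [477.4, -298.2, 261.7]
tcp_rot: [0.998, 1.571, -2.536]
ft_force: [0.3, 0.2, -0.4]
opening: 0.122
```

Run:
```python
from h import *
plan(477.3,-298.3,-0.392,91);print(monitor.state()["opening"]*95)
```

```text
grasp [ 477.4 -298.2   90.7] shift cm [-0.03  0.01  0.  ] turn [ 3.141 -0.   ] j6 1.29 tilt [-1.  0.  0.] f [ 0.3  0.2 -0.4]
11.57822174132179
```

Call:
apply_moves:
  series:
    - [1,[-0.5,0,0],0]
    - [1,[-2,0,0],0]
    - [1,[-4,0,0],0]
    - [1,[-6,0,0],0]
    - [1,[-9,0,0],0]
    - [1,[-12,0,0],0]
    - [1,[-15,0,0],0]
    - [1,[-15,0,0],0]
    - [1,[-15,0,0],0]
    - [1,[-15,0,0],0]
    - [1,[-15,0,0],0]

```text
t: 5.65
eef_pos: [477.4, -298.3, 411.0]
tcp_rot: [-0.215, 1.57, 2.535]
ft_force: [-0.2, 0.6, -1.6]
opening: 0.126
```

Run:
```python
from h import *
c=cams.read_camera("top")
f=lambda u,v,z:ray(c,170+u/3.6-.36,140+v/3.6-.36,z)
P=[f(*p,12) for p in[(88,138),(272,183),(240,300),(57,255)]];print(np.round(P,1),np.mean(P,0))
for n,a,b in[("left",(115,157),(90,243)),("mid",(168,172),(140,258)),("right",(228,185),(205,275))]:pass
yaw=-0.262
m=np.mean(P,0)
plan(m[0]-60*np.cos(yaw),m[1]-60*np.sin(yaw),yaw,240)
s=monitor.state();print(s["opening"],s["ft_force"],s["moment"])
```

```text
[[535.  164.7  12. ]
 [486.1 -13.5  12. ]
 [373.6  20.3  12. ]
 [421.9 196.2  12. ]] [454.17234989  91.90952114  12.        ]
grasp [ 477.3 -298.2  240.1] shift cm [  0.04 -34.38  23.  ] turn [ 3.011 -0.13 ] j6 1.29 tilt [-1.e+00 -2.e-04  1.e-03] f [-0.3  0.1 -1.6]
0.12560036925380524 [-0.33122902  0.14116994 -1.55178497] [0.03141335 0.00113833 0.00342165]
```

Call:
apply_moves:
  series:
    - [1,[0,-6,4],-0.03]
    - [1,[0,-12,8],-0.06]
    - [1,[0,-18,12],-0.09]
    - [1,[0,-24,16],-0.13]
    - [1,[0,-30,19],-0.13]
    - [1,[0,-34.2,21.6],-0.13]
    - [1,[0,-34.2,21.6],-0.13]
    - [1,[0,-34.2,21.6],-0.13]
    - [1,[0,-34.2,21.6],-0.13]
    - [1,[0,-34.2,21.6],-0.13]
    - [1,[0,-34.2,21.6],-0.13]
    - [1,[0,-34.2,21.6],-0.13]
    - [1,[0,-34.2,21.6],-0.13]

```text
t: 7.32
eef_pos: [408.5, 100.2, 411.7]
tcp_rot: [1.501, 1.571, -1.903]
ft_force: [0.3, -0.8, -1.6]
opening: 0.124
```

Run:
```python
from h import *
plan(454,92,-0.262,240)
w=snap("wrist","w3")
```

```text
grasp [408.5 100.2 240.7] shift cm [ 0.07 -0.39 -4.6 ] turn [ 3.141e+00 -1.000e-03] j6 1.92 tilt [-1.e+00  1.e-04  0.e+00] f [ 0.3 -0.8 -1.6]
```

View pics/w3.png

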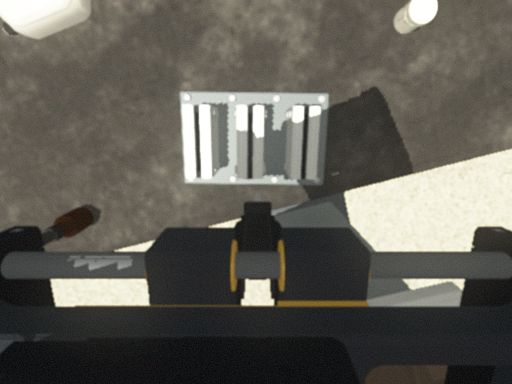

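The rail lies square to the view, at columns 180–329 and rows 92–186. The gaps show as dark lines near columns 197, 249 and 305. I'll get sub-pixel profiles.

Run:
```python
from h import *
np.set_printoptions(precision=1,suppress=True,linewidth=200)
w=cams.read_camera("wrist");g=cv2.cvtColor(w["image"],cv2.COLOR_RGB2GRAY)
for a,b in((112,122),(150,165)):
    print(a,b);p=g[a:b].mean(0)
    for lo,hi in((178,220),(230,272),(285,332)):print(lo,p[lo:hi].astype(int))
p=g[:,220:226].mean(1);print(p[80:110].astype(int),p[176:192].astype(int))
p=g[100:105+5].mean(0)
print(g[88:98,195:320:12].T)
print(g[96:112,[185,197,204,241,250,258,297,306,315]].T, g[170:190,[185,197,204,241,250,258,297,306,315]].T)
i=w["image"][85:195,170:340][:,:,::-1];cv2.imwrite("pics/c3.png",cv2.resize(i,None,fx=4.7,fy=4.7,interpolation=cv2.INTER_CUBIC))
```

```text
112 122
178 [102 105 126 178 233 253 255 255 255 255 255 255 255 255 255 235 149  78  61  62 126 234 255 255 255 255 255 255 255 255 255 251 208 153 138 145 146 139 136 133 122 114]
230 [212 212 211 213 220 230 246 254 254 255 255 255 255 254 255 255 254 214 116  63  56  71 143 240 255 255 254 255 255 254 254 255 255 245 183 147 136 117 104 102 102 106]
285 [184 189 196 192 193 195 197 224 250 254 254 254 254 254 253 252 251 246 218 121  50  41  59 111 179 205 207 205 203 201 201 196 191 189 175 143 110  99  95  96  98  91  78  61  52  52  50]
150 165
178 [109 110 111 113 132 177 229 252 255 255 255 255 255 255 255 255 253 209 125  71  60  84 167 248 255 255 255 255 255 255 255 255 253 220 157 137 137 137 137 136 129 117]
230 [213 214 213 214 211 209 195 174 162 161 165 166 165 162 164 163 151 120  75  51  51  61  96 136 158 161 163 164 163 162 161 161 150 130 109  99  99 100  98  98  97  97]
285 [109 121 127 128 127 131 143 153 156 157 161 160 158 156 159 150 117  65  35  34  52  92 132 152 157 155 158 158 156 155 156 151 130 105  93  92  94  93  89  80  67  57  54  56  57  57  58]

[... 1313 characters left out ...]
94 173 143 126 119 117 122 123 122]
 [ 84  97 102 107 111 112 128 173 201 217 219 215 194 156 128 116 113 112 108 112]
 [255 255 255 255 255 255 255 255 248 227 222 218 197 162 126 111 112 107 104 107]
 [164 165 162 164 166 161 164 166 182 196 208 208 202 185 136 101  96 101 108 107]
 [ 43  42  45  43  47  43  44  55 109 166 199 208 203 174 134 103  98 102 108 106]
 [156 161 159 160 160 164 155 159 175 196 202 206 198 174 129  95  94  93  98  95]
 [157 158 154 158 158 154 152 156 149 134 123 137 167 174 150 118  98  98  93  95]
 [120 117 119 119 120 123 125 125 130 112  93  90  96  91  82  62  53  45  58  52]
 [151 152 150 151 155 156 150 152 149 145 131 120 108  95  80  72  55  47  49  51]]
```

View pics/c3.png

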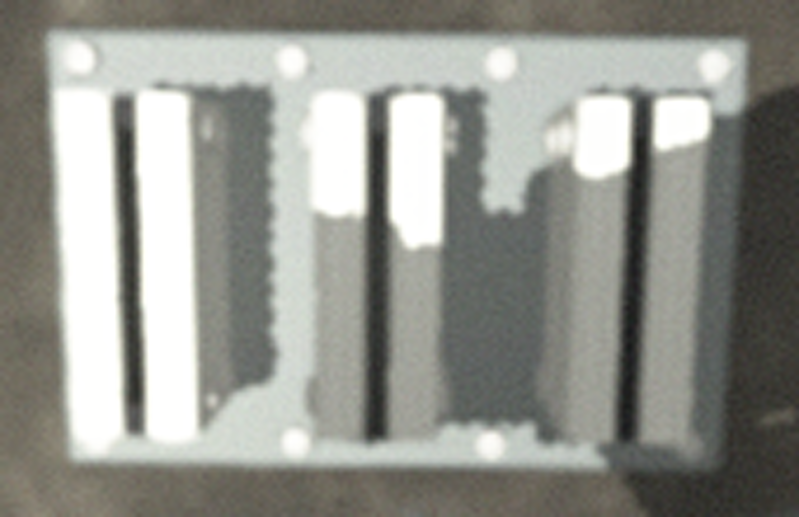

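```bash
cat > g.py <<'E'
from h import *
np.set_printoptions(precision=1,suppress=True,linewidth=200)
w=cams.read_camera("wrist")
f=lambda u,v,z:ray(w,170+(u+.5)/4.7-.5,85+(v+.5)/4.7-.5,z)
C=[f(*p,12) for p in[(48,31),(747,40),(722,468),(70,462)]];m=np.mean(C,0)
print(np.array(C),m,[np.linalg.norm(C[i]-C[i-1]) for i in range(4)])
for a,b in((0,1),(3,2)):
    d=C[a]-C[b];print("yaw",np.arctan2(d[1],d[0])-np.pi/2)
for a,b in((0,3),(1,2)):
    d=C[a]-C[b];print("yaw",np.arctan2(d[1],d[0]))
yaw=-0.262;X=np.array([np.cos(yaw),np.sin(yaw),0]);Y=np.array([-X[1],X[0],0])
for n,t,b in(("L",(123,91),(134,440)),("M",(378,91),(375,440)),("R",(642,96),(626,445))):
    t,b=f(*t,72),f(*b,72);d=t-b;c=(t+b)/2
    print(n,c,"len",np.linalg.norm(d),"yaw",np.arctan2(d[1],d[0]),"rail xy",(c-m)@X,(c-m)@Y)
E
python3 g.py
```

```text
[[535.1 165.7  12. ]
 [484.5 -13.8  12. ]
 [371.8  16.6  12. ]
 [422.2 197.4  12. ]] [453.4  91.5  12. ] [np.float64(117.25382960302338), np.float64(186.42184450082823), np.float64(116.8223575001988), np.float64(187.69949590362114)]
yaw -0.27450762972011233
yaw -0.27217039656884134
yaw -0.27431750719316456
yaw -0.26338426127758785
L [470.1 151.4  72. ] len 80.3973905095358 yaw -0.2817205278143542 rail xy 0.6505586951873159 62.18977416981475
M [455.1  95.4  72. ] len 80.41279115352295 yaw -0.27753057807141723 rail xy 0.6182608231904514 4.275251245594227
R [438.4  37.6  72. ] len 80.57110014343407 yaw -0.2686676931240165 rail xy -0.5708556992246496 -55.941538378546575
```

Run:
```python
from h import *
plan(457.6,104.1,-0.274,157.7)
s=monitor.state();print(s["ft_force"],s["opening"])
for _ in range(3):
    cams.read_camera("top");s=monitor.state();print(s["eef_pos"],s["ft_force"])
```

```text
grasp [408.5 100.3 240.7] shift cm [ 8.3  -1.64 -4.64] turn [-3.13   0.012] j6 1.92 tilt [-1.e+00  1.e-04 -0.e+00] f [ 0.3  0.3 -0.7]
[ 0.32348818  0.32519936 -0.74050627] 0.1226330585975365
[408.49821831 100.37827071 411.69911472] [ 0.19326563 -0.34560459 -0.28414435]
[408.49281377 100.39657864 411.68823364] [-0.64202913  1.04638556 -0.2375782 ]
[408.51169047 100.38488305 411.70428251] [ 0.33239135  0.6578959  -0.4906766 ]
```

Call:
apply_moves:
  series:
    - [1,[0,-1.64,-4.64],0.012]
    - [1,[2,-1.64,-4.64],0.012]
    - [1,[4,-1.64,-4.64],0.012]
    - [1,[6,-1.64,-4.64],0.012]
    - [1,[7.5,-1.64,-4.64],0.012]
    - [1,[8.3,-1.64,-4.64],0.012]
    - [1,[8.3,-1.64,-4.64],0.012]
    - [1,[8.3,-1.64,-4.64],0.012]
    - [1,[8.3,-1.64,-4.64],0.012]

```text
t: 8.75
eef_pos: [457.6, 104.2, 329.2]
tcp_rot: [-2.877, 1.57, -0.01]
ft_force: [0.1, 0.1, -0.8]
opening: 0.122
```

Call:
apply_moves:
  series:
    - [1,[0.1,0,0],0]
    - [1,[0.2,0,0],0]
    - [1,[0.3,0,0],0]
    - [1,[0.4,0,0],0]
    - [1,[0.4,0,0],0]
    - [1,[0.4,0,0],0]

```text
t: 9.5
eef_pos: [457.6, 104.2, 324.7]
tcp_rot: [1.748, 1.571, -1.667]
ft_force: [0.1, 0.4, -0.9]
opening: 0.127
```

Call:
apply_moves:
  series:
    - [1,[0.03,0,0],0]
    - [1,[0.06,0,0],0]
    - [1,[0.06,0,0],0]

```text
t: 9.88
eef_pos: [457.6, 104.2, 324.1]
tcp_rot: [1.581, 1.571, -1.835]
ft_force: [-0.9, 0.3, -0.3]
opening: 0.124
```

Call:
apply_moves:
  series:
    - [1,[0.02,0,0],0]
    - [1,[0.02,0,0],0]

```text
t: 10.12
eef_pos: [457.6, 104.2, 323.9]
tcp_rot: [2.543, 1.571, -0.873]
ft_force: [0.1, 0.5, -0.7]
opening: 0.125
```

Call:
apply_moves:
  series:
    - [1,[0.015,0,0],0]
    - [1,[0.015,0,0],0]

```text
t: 10.38
eef_pos: [457.6, 104.2, 323.7]
tcp_rot: [1.821, 1.571, -1.595]
ft_force: [-0.7, -0.8, -0.9]
opening: 0.126
```

Call:
apply_moves:
  series:
    - [1,[0.015,0,0],0]
    - [1,[0.015,0,0],0]

```text
t: 10.62
eef_pos: [457.6, 104.2, 323.6]
tcp_rot: [2.581, 1.571, -0.834]
ft_force: [0.4, 0.0, -0.1]
opening: 0.123
```

Call:
apply_moves:
  series:
    - [1,[0.015,0,0],0]
    - [1,[0.015,0,0],0]

```text
t: 10.88
eef_pos: [457.6, 104.2, 323.6]
tcp_rot: [2.952, 1.571, -0.463]
ft_force: [-0.1, -0.4, 2.0]
opening: 0.126
```

Call:
apply_moves:
  series:
    - [1,[0.015,0,0],0]
    - [1,[0.015,0,0],0]

```text
t: 11.12
eef_pos: [457.6, 104.2, 323.5]
tcp_rot: [3.106, 1.571, -0.31]
ft_force: [-1.5, -0.9, 4.6]
opening: 0.124
```

Run:
```python
from h import *
for _ in range(4):
    cams.read_camera("top");s=monitor.state();print(s["eef_pos"],s["ft_force"])
```

```text
[457.56824248 104.16893899 323.51696596] [-0.26038362 -0.94840769  3.81787386]
[457.57442604 104.16742034 323.50606148] [-1.68617375e+00 -4.22255790e-03  5.05285715e+00]
[457.58613801 104.17830619 323.50812857] [-0.75761272 -0.600986    4.28258351]
[457.59717577 104.17457408 323.50871473] [-1.68036006 -0.07521647  4.3058406 ]
```

Call:
apply_moves:
  series:
    - [1,[-0.3,0,0],0]
    - [1,[-0.3,0,0],0]
    - [1,[-0.3,0.45,0],0]
    - [1,[-0.3,0.9,0],0]
    - [1,[-0.3,0.9,0],0]
    - [1,[-0.1,0.9,0],0]
    - [1,[0,0.9,0],0]
    - [1,[0.07,0.9,0],0]
    - [1,[0.07,0.9,0],0]
    - [1,[0.07,0.9,0],0]

```text
t: 12.58
eef_pos: [455.1, 95.6, 322.6]
tcp_rot: [2.128, 1.571, -1.288]
ft_force: [0.2, 0.4, -1.1]
opening: 0.124
```

```bash
cat > f.py <<'E'
from h import *
F=[]
for _ in range(3):
    cams.read_camera("top");s=monitor.state();F.append(s["ft_force"])
F=np.mean(F,0);T=R(s["tcp_rot"]);p=s["eef_pos"]
print("tcp",p.round(2),"depth",round(323.55-p[2],2),"Fz %.1f along %.1f across %.1f"%(F[2],-F@T[:,2],-F@T[:,1]),"open",round(s["opening"],3),"t",s["t"],"tilt",T[2].round(4))
E
python3 f.py
```

```text
tcp [455.13  95.51 322.63] depth 0.92 Fz -0.7 along 0.3 across 0.4 open 0.123 t 12.725 tilt [-1.e+00  1.e-04 -1.e-04]
```

Call:
apply_moves:
  series:
    - [1,[0.1,0,0],0]
    - [1,[0.1,0,0],0]

```text
t: 12.98
eef_pos: [455.1, 95.5, 321.5]
tcp_rot: [0.889, 1.571, -2.527]
ft_force: [-0.1, 1.5, -0.7]
opening: 0.121
```

Call:
apply_moves:
  series:
    - [1,[0.1,0,0],0]
    - [1,[0.1,0,0],0]

```text
t: 13.22
eef_pos: [455.1, 95.5, 320.5]
tcp_rot: [1.072, 1.571, -2.344]
ft_force: [-0.3, 0.4, -1.0]
opening: 0.127
```

Call:
apply_moves:
  series:
    - [1,[0.1,0,0],0]
    - [1,[0.2,0,0],0]
    - [1,[0.3,0,0],0]
    - [1,[0.3,0,0],0]

```text
t: 13.72
eef_pos: [455.1, 95.5, 317.5]
tcp_rot: [0.918, 1.571, -2.498]
ft_force: [-0.2, 0.2, -1.3]
opening: 0.127
```

Call:
apply_moves:
  series:
    - [1,[0.2,0,0],0]
    - [1,[0.4,0,0],0]
    - [1,[0.6,0,0],0]
    - [1,[0.8,0,0],0]
    - [1,[0.8,0,0],0]

```text
t: 14.35
eef_pos: [455.1, 95.5, 309.4]
tcp_rot: [0.619, 1.57, -2.797]
ft_force: [0.4, 0.6, -1.1]
opening: 0.129
```

```bash
python3 f.py
```

```text
tcp [455.16  95.51 309.64] depth 13.91 Fz -1.2 along -0.2 across -0.3 open 0.124 t 14.5 tilt [-1.e+00  0.e+00 -1.e-04]
```

Call:
apply_moves:
  series:
    - [1,[0.06,0,0],0]
    - [1,[0.12,0,0],0]
    - [1,[0.12,0,0],0]

```text
t: 14.88
eef_pos: [455.1, 95.5, 308.4]
tcp_rot: [1.106, 1.571, -2.31]
ft_force: [-0.5, -0.4, -1.0]
opening: 0.127
```

Call:
apply_moves:
  series:
    - [1,[0.06,0,0],0]
    - [1,[0.12,0,0],0]
    - [1,[0.12,0,0],0]

```text
t: 15.25
eef_pos: [455.1, 95.5, 307.2]
tcp_rot: [0.882, 1.571, -2.534]
ft_force: [0.7, 0.3, -0.7]
opening: 0.123
```

Call:
apply_moves:
  series:
    - [1,[0.06,0,0],0]
    - [1,[0.12,0,0],0]
    - [1,[0.12,0,0],0]

```text
t: 15.62
eef_pos: [455.1, 95.5, 306.0]
tcp_rot: [2.054, 1.571, -1.362]
ft_force: [-0.0, -0.8, -1.0]
opening: 0.125
```

Call:
apply_moves:
  series:
    - [1,[0.06,0,0],0]
    - [1,[0.12,0,0],0]
    - [1,[0.12,0,0],0]

```text
t: 16.0
eef_pos: [455.1, 95.5, 304.7]
tcp_rot: [1.048, 1.571, -2.368]
ft_force: [-0.5, 0.3, -0.7]
opening: 0.12
```

Call:
apply_moves:
  series:
    - [1,[0.06,0,0],0]
    - [1,[0.12,0,0],0]
    - [1,[0.12,0,0],0]

```text
t: 16.38
eef_pos: [455.1, 95.5, 303.6]
tcp_rot: [1.475, 1.571, -1.941]
ft_force: [-0.0, 0.6, -0.5]
opening: 0.122
```

Call:
apply_moves:
  series:
    - [1,[0.06,0,0],0]
    - [1,[0.12,0,0],0]
    - [1,[0.12,0,0],0]

```text
t: 16.75
eef_pos: [455.1, 95.5, 302.3]
tcp_rot: [1.097, 1.571, -2.319]
ft_force: [0.4, -0.5, -0.7]
opening: 0.124
```

Call:
apply_moves:
  series:
    - [1,[0.06,0,0],0]
    - [1,[0.12,0,0],0]
    - [1,[0.12,0,0],0]

```text
t: 17.12
eef_pos: [455.1, 95.5, 301.2]
tcp_rot: [1.28, 1.571, -2.136]
ft_force: [-0.6, -0.1, -1.6]
opening: 0.125
```

Call:
apply_moves:
  series:
    - [1,[0.06,0,0],0]
    - [1,[0.12,0,0],0]
    - [1,[0.12,0,0],0]

```text
t: 17.5
eef_pos: [455.1, 95.5, 300.0]
tcp_rot: [0.914, 1.571, -2.501]
ft_force: [-0.1, -0.7, -0.9]
opening: 0.125
```

Call:
apply_moves:
  series:
    - [1,[0.06,0,0],0]
    - [1,[0.12,0,0],0]
    - [1,[0.12,0,0],0]

```text
t: 17.88
eef_pos: [455.1, 95.5, 298.7]
tcp_rot: [0.936, 1.571, -2.48]
ft_force: [0.3, 0.6, -0.4]
opening: 0.123
```

Call:
apply_moves:
  series:
    - [1,[0.06,0,0],0]
    - [1,[0.12,0,0],0]
    - [1,[0.12,0,0],0]

```text
t: 18.25
eef_pos: [455.1, 95.5, 297.6]
tcp_rot: [1.39, 1.571, -2.025]
ft_force: [-0.4, -0.7, -1.4]
opening: 0.123
```

Call:
apply_moves:
  series:
    - [1,[0.06,0,0],0]
    - [1,[0.12,0,0],0]
    - [1,[0.12,0,0],0]

```text
t: 18.62
eef_pos: [455.1, 95.5, 296.3]
tcp_rot: [1.237, 1.571, -2.178]
ft_force: [0.4, 0.6, -0.5]
opening: 0.126
```

Call:
apply_moves:
  series:
    - [1,[0.06,0,0],0]
    - [1,[0.12,0,0],0]
    - [1,[0.12,0,0],0]

```text
t: 19.0
eef_pos: [455.1, 95.5, 295.1]
tcp_rot: [0.924, 1.571, -2.492]
ft_force: [-0.6, -0.5, -0.9]
opening: 0.127
```

Call:
apply_moves:
  series:
    - [1,[0.06,0,0],0]
    - [1,[0.12,0,0],0]
    - [1,[0.12,0,0],0]

```text
t: 19.38
eef_pos: [455.1, 95.5, 294.0]
tcp_rot: [1.423, 1.571, -1.992]
ft_force: [0.2, 0.5, -0.4]
opening: 0.129
```

Call:
apply_moves:
  series:
    - [1,[0.06,0,0],0]
    - [1,[0.12,0,0],0]
    - [1,[0.12,0,0],0]

```text
t: 19.75
eef_pos: [455.1, 95.5, 292.8]
tcp_rot: [1.351, 1.571, -2.065]
ft_force: [-0.2, -0.1, -1.2]
opening: 0.127
```

Call:
apply_moves:
  series:
    - [1,[0.06,0,0],0]
    - [1,[0.12,0,0],0]
    - [1,[0.12,0,0],0]

```text
t: 20.12
eef_pos: [455.1, 95.5, 291.6]
tcp_rot: [2.388, 1.571, -1.028]
ft_force: [-0.1, 0.4, -0.4]
opening: 0.125
```

Call:
apply_moves:
  series:
    - [1,[0.06,0,0],0]
    - [1,[0.12,0,0],0]
    - [1,[0.12,0,0],0]

```text
t: 20.5
eef_pos: [455.1, 95.5, 291.1]
tcp_rot: [-2.846, 1.57, 0.021]
ft_force: [-3.0, -0.5, 13.0]
opening: 0.126
```

Contact came at about 32 mm depth with roughly 14 N, so the middle mould is blocked. I'll withdraw and go to the right mould.

Call:
apply_moves:
  series:
    - [1,[-0.3,0,0],0]
    - [1,[-1.2,0,0],0]
    - [1,[-2.2,0,0],0]
    - [1,[-3.4,0,0],0]
    - [1,[-4.4,0,0],0]
    - [1,[-4.4,0,0],0]
    - [1,[-4.4,2,0],0]
    - [1,[-4.4,4,0],0]
    - [1,[-4.4,6.03,0],0]
    - [1,[-4.4,6.03,0],0]
    - [1,[-4.4,6.03,0],0]
    - [1,[-3.8,6.03,0],0]
    - [1,[-3.4,6.03,0],0]
    - [1,[-3.3,6.03,0],0]
    - [1,[-3.22,6.03,0],0]
    - [1,[-3.22,6.03,0],0]
    - [1,[-3.22,6.03,0],0]

```text
t: 22.62
eef_pos: [438.8, 37.4, 322.7]
tcp_rot: [2.94, 1.571, -0.476]
ft_force: [0.3, -0.1, -1.0]
opening: 0.124
```

```bash
python3 f.py
```

```text
tcp [438.81  37.44 322.68] depth 0.87 Fz -0.1 along 0.4 across -1.0 open 0.124 t 22.775 tilt [-1.e+00  1.e-04 -2.e-04]
```

Call:
apply_moves:
  series:
    - [1,[0.06,0,0],0]
    - [1,[0.12,0,0],0]
    - [1,[0.12,0,0],0]

```text
t: 23.15
eef_pos: [438.8, 37.5, 321.4]
tcp_rot: [1.002, 1.571, -2.414]
ft_force: [0.1, -0.6, -1.3]
opening: 0.124
```

Call:
apply_moves:
  series:
    - [1,[0.06,0,0],0]
    - [1,[0.13,0,0],0]
    - [1,[0.13,0,0],0]

```text
t: 23.52
eef_pos: [438.8, 37.5, 320.1]
tcp_rot: [1.082, 1.571, -2.334]
ft_force: [-0.4, 0.2, -1.5]
opening: 0.129
```

Depth is 3.4 mm and free, and no step can be above 15 mm, so I go to 14 mm.

Call:
apply_moves:
  series:
    - [1,[0.06,0,0],0]
    - [1,[0.2,0,0],0]
    - [1,[0.4,0,0],0]
    - [1,[0.6,0,0],0]
    - [1,[0.8,0,0],0]
    - [1,[1.05,0,0],0]
    - [1,[1.05,0,0],0]
    - [1,[1.05,0,0],0]

```text
t: 24.52
eef_pos: [438.8, 37.5, 309.6]
tcp_rot: [2.343, 1.571, -1.073]
ft_force: [-0.0, 0.2, -0.9]
opening: 0.131
```

Call:
apply_moves:
  series:
    - [1,[0.06,0,0],0]
    - [1,[0.13,0,0],0]
    - [1,[0.13,0,0],0]

```text
t: 24.9
eef_pos: [438.8, 37.5, 308.3]
tcp_rot: [1.078, 1.571, -2.338]
ft_force: [-0.4, -0.4, -0.9]
opening: 0.121
```

Call:
apply_moves:
  series:
    - [1,[0.06,0,0],0]
    - [1,[0.13,0,0],0]
    - [1,[0.13,0,0],0]

```text
t: 25.28
eef_pos: [438.8, 37.5, 306.9]
tcp_rot: [0.848, 1.571, -2.568]
ft_force: [0.3, -0.5, -0.1]
opening: 0.125
```

Call:
apply_moves:
  series:
    - [1,[0.06,0,0],0]
    - [1,[0.13,0,0],0]
    - [1,[0.13,0,0],0]

```text
t: 25.65
eef_pos: [438.8, 37.5, 305.6]
tcp_rot: [0.862, 1.571, -2.554]
ft_force: [-0.5, -0.2, -1.1]
opening: 0.125
```

Call:
apply_moves:
  series:
    - [1,[0.06,0,0],0]
    - [1,[0.13,0,0],0]
    - [1,[0.13,0,0],0]

```text
t: 26.02
eef_pos: [438.8, 37.5, 304.4]
tcp_rot: [1.112, 1.571, -2.304]
ft_force: [-0.2, -0.0, -1.4]
opening: 0.125
```

Call:
apply_moves:
  series:
    - [1,[0.06,0,0],0]
    - [1,[0.13,0,0],0]
    - [1,[0.13,0,0],0]

```text
t: 26.4
eef_pos: [438.8, 37.5, 303.0]
tcp_rot: [0.8, 1.571, -2.616]
ft_force: [0.0, -0.0, -0.9]
opening: 0.127
```

Call:
apply_moves:
  series:
    - [1,[0.06,0,0],0]
    - [1,[0.13,0,0],0]
    - [1,[0.13,0,0],0]

```text
t: 26.78
eef_pos: [438.8, 37.5, 301.8]
tcp_rot: [0.946, 1.571, -2.47]
ft_force: [-0.8, 0.2, -0.7]
opening: 0.124
```

Call:
apply_moves:
  series:
    - [1,[0.06,0,0],0]
    - [1,[0.13,0,0],0]
    - [1,[0.13,0,0],0]

```text
t: 27.15
eef_pos: [438.8, 37.5, 300.4]
tcp_rot: [0.814, 1.571, -2.602]
ft_force: [-0.7, -0.0, -0.8]
opening: 0.125
```

Call:
apply_moves:
  series:
    - [1,[0.06,0,0],0]
    - [1,[0.13,0,0],0]
    - [1,[0.13,0,0],0]

```text
t: 27.52
eef_pos: [438.8, 37.5, 299.2]
tcp_rot: [0.952, 1.571, -2.464]
ft_force: [-0.4, -0.7, -1.0]
opening: 0.124
```

Call:
apply_moves:
  series:
    - [1,[0.06,0,0],0]
    - [1,[0.13,0,0],0]
    - [1,[0.13,0,0],0]

```text
t: 27.9
eef_pos: [438.8, 37.5, 297.8]
tcp_rot: [0.81, 1.571, -2.606]
ft_force: [-0.5, -0.6, -1.0]
opening: 0.123
```

Call:
apply_moves:
  series:
    - [1,[0.06,0,0],0]
    - [1,[0.13,0,0],0]
    - [1,[0.13,0,0],0]

```text
t: 28.28
eef_pos: [438.8, 37.5, 296.5]
tcp_rot: [0.87, 1.571, -2.546]
ft_force: [0.2, -0.4, -1.1]
opening: 0.123
```

Call:
apply_moves:
  series:
    - [1,[0.06,0,0],0]
    - [1,[0.13,0,0],0]
    - [1,[0.13,0,0],0]

```text
t: 28.65
eef_pos: [438.8, 37.5, 295.3]
tcp_rot: [1.146, 1.571, -2.27]
ft_force: [-0.0, -1.2, -0.9]
opening: 0.123
```

Call:
apply_moves:
  series:
    - [1,[0.06,0,0],0]
    - [1,[0.13,0,0],0]
    - [1,[0.13,0,0],0]

```text
t: 29.02
eef_pos: [438.8, 37.5, 294.0]
tcp_rot: [0.849, 1.571, -2.567]
ft_force: [0.3, -0.2, -1.4]
opening: 0.124
```

Call:
apply_moves:
  series:
    - [1,[0.06,0,0],0]
    - [1,[0.13,0,0],0]
    - [1,[0.13,0,0],0]

```text
t: 29.4
eef_pos: [438.8, 37.5, 292.7]
tcp_rot: [1.284, 1.571, -2.131]
ft_force: [-0.7, 1.0, -0.9]
opening: 0.124
```

Call:
apply_moves:
  series:
    - [1,[0.06,0,0],0]
    - [1,[0.13,0,0],0]
    - [1,[0.13,0,0],0]

```text
t: 29.78
eef_pos: [438.8, 37.5, 291.3]
tcp_rot: [0.853, 1.571, -2.563]
ft_force: [0.7, -0.1, -0.9]
opening: 0.126
```

Call:
apply_moves:
  series:
    - [1,[0.06,0,0],0]
    - [1,[0.13,0,0],0]
    - [1,[0.13,0,0],0]

```text
t: 30.15
eef_pos: [438.8, 37.5, 290.1]
tcp_rot: [1.239, 1.571, -2.177]
ft_force: [-0.3, -0.1, -0.6]
opening: 0.126
```

Call:
apply_moves:
  series:
    - [1,[0.06,0,0],0]
    - [1,[0.13,0,0],0]
    - [1,[0.13,0,0],0]

```text
t: 30.52
eef_pos: [438.8, 37.5, 288.7]
tcp_rot: [0.803, 1.571, -2.612]
ft_force: [0.6, -0.5, -0.8]
opening: 0.128
```

Call:
apply_moves:
  series:
    - [1,[0.06,0,0],0]
    - [1,[0.13,0,0],0]
    - [1,[0.13,0,0],0]

```text
t: 30.9
eef_pos: [438.8, 37.5, 287.5]
tcp_rot: [0.902, 1.571, -2.514]
ft_force: [0.5, 0.2, 0.4]
opening: 0.125
```

Call:
apply_moves:
  series:
    - [1,[0.06,0,0],0]
    - [1,[0.06,0,0],0]
    - [1,[0.06,0,0],0]

```text
t: 31.28
eef_pos: [438.8, 37.5, 286.9]
tcp_rot: [2.004, 1.571, -1.411]
ft_force: [0.4, 0.8, -1.5]
opening: 0.13
```

```bash
python3 f.py
```

```text
tcp [438.83  37.47 286.92] depth 36.63 Fz -0.8 along -0.5 across -0.1 open 0.125 t 31.425 tilt [-1.e+00  1.e-04 -1.e-04]
```

The blade is free past 35 mm, so the right mould is the open one. I lower to about 49 mm depth.

Call:
apply_moves:
  series:
    - [1,[0.2,0,0],0]
    - [1,[0.4,0,0],0]
    - [1,[0.6,0,0],0]
    - [1,[0.8,0,0],0]
    - [1,[1.0,0,0],0]
    - [1,[1.14,0,0],0]
    - [1,[1.24,0,0],0]
    - [1,[1.24,0,0],0]
    - [1,[1.24,0,0],0]

```text
t: 32.55
eef_pos: [438.8, 37.5, 274.6]
tcp_rot: [2.602, 1.571, -0.813]
ft_force: [-0.6, 0.1, -1.3]
opening: 0.13
```

```bash
python3 f.py
```

```text
tcp [438.8   37.46 274.55] depth 49.0 Fz -0.5 along 0.1 across 0.1 open 0.127 t 32.7 tilt [-1.e+00  1.e-04 -1.e-04]
```

Call:
apply_moves:
  series:
    - [1,[0.07,0,0],0]
    - [1,[0.07,0,0],0]
    - [0.6,[0.07,0,0],0]
    - [0.3,[0.07,0,0],0]
    - [0.3,[0.07,0,0],0]
    - [0.3,[0.07,0,0],0]
    - [0.3,[0.07,0,0],0]
    - [0.3,[-1,0,0],0]
    - [0.3,[-4,0,0],0]
    - [0.3,[-8,0,0],0]
    - [0.3,[-11,0,0],0]
    - [0.3,[-11,0,3],0]
    - [0.3,[-11,0,3],0]
    - [0.3,[-11,0,3],0]
    - [0.3,[-11,0,3],0]
    - [0.3,[-11,0,3],0]

```text
t: 34.7
eef_pos: [410.3, 45.5, 384.3]
tcp_rot: [0.421, 1.57, -2.995]
ft_force: [-0.4, -0.8, -0.1]
opening: 0.355
```

```bash
python3 f.py
python3 - <<'E'
from h import *
w=snap("wrist","w9");s=snap("scene","s9")
i=s["image"][190:250,190:290][:,:,::-1];a=cv2.resize(i,(640,384),interpolation=cv2.INTER_CUBIC)
b=w["image"][:,:,::-1]
cv2.imwrite("pics/fin.png",cv2.resize(np.hstack([b,a]),(800,267)))
E
```

```text
tcp [410.09  45.54 384.35] depth -60.8 Fz -0.1 along 0.3 across -0.3 open 0.349 t 34.85 tilt [-1.e+00  2.e-04  3.e-04]
```

View pics/fin.png

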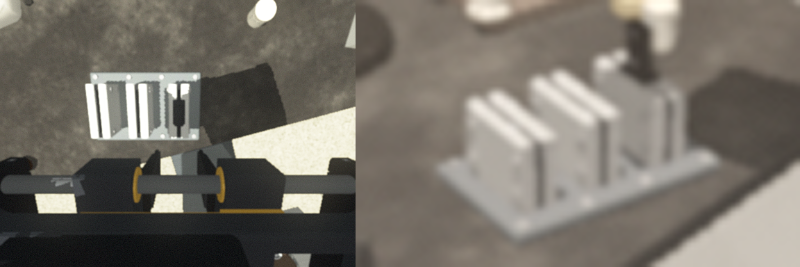

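The picture shows the feeler upright in the right mould (wrist view about (179,100), scene view about (640,60)), with its shoulder on the top. The gripper is clear and empty, and the jar is in place. I'm handing in.

```bash
python3 -c "
from cell import job
print(job.job_done())"
```

```text
the job is handed in; nothing more can be done
None
```

The feeler now stands upright in the right mould, released, with its shoulder seated on the mould's top. I handed the job in at about 35 s of the 72 s allowed.

- **Middle mould:** a light touch on its top first gave a stiffness of about 18 N/mm, so I probed in steps of 1.2–1.3 mm. The blade jammed about 32 mm down at roughly 14 N, so this mould is blocked.
- **Right mould:** the blade slid freely past 35 mm (the deepest a step can be) and was still free at 49 mm. I lowered it a last 0.7 mm and released it.
- **Left mould:** I did not probe it, as the right one was already found open.
- **Last checks:** the last pictures showed the feeler upright in the right mould and the gripper clear. Every force reading stayed below about 15 N, but readings came only at the end of each move. I did not measure the final depth after release or re-measure the bystanders; the arm never went near them. No check failed or disagreed.

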